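# Slide the bud vase home between the oak rails

### The arm

A 6-joint arm with a two-finger parallel gripper is mounted at the origin on the work surface. World frame = base frame: x ahead of the robot, y to its left, z up, the work surface at z = 0. Lengths are in m, angles in rad, forces in N, time in s.
With the tool pointing down it reaches from about 0.35 to 0.725 m from the base axis. Payload 4.3 kg.
Tool frame: the origin (TCP) lies at the very end of the fingers, on their centre line; the grasp point (between the pads) lies 19 mm behind it; z points along the fingers, y is the line along which they close (so a half turn about z gives the same grasp; the last joint's range is limited). The gripper opens to 85 mm and grips with 20 to 120 N. Pads are 22 mm wide; open, the fingers measure 114 mm over their backs; the gripper's body (76 mm by 85 mm) begins 54 mm behind the grasp point. The pads swing forward as they close: fully open they stand 13 mm farther back than shut.
Start: joints at [-0.11, 0.377, 0.081, 1.274, 0, 1.46], TCP at [0.575, 0, 0.205] pointing down, gripper open.
Joint ranges: [-2.72, 2.72], [-0.84, 1.66], [-1.02, 1.22], [-1.77, 2.12], [-1.37, 1.28], [-3.14, 3.14]. Speed limits (rad/s): [2.57, 2.57, 3.14, 3.14, 3.14, 3.14].

### API

Orientations are given as a unit quaternion [x, y, z, w].
In Python, from station import arm, optics gives the robot as it stands. Calls block until the motion is done:
- arm.movep(position, orientation): joint-space move of the TCP to a pose.
- arm.movel(position, attitude=None, vel=0.15, until_force=None): straight line of the TCP; attitude=None keeps the orientation; vel is the mean speed in m/s. With until_force (N) it stops when the force on the tool has changed by that much, and returns True; else False.
- arm.set_joints(angles): joint-space move.
- arm.move_gripper(opening): finger opening in m; the grip force is fixed at half the most; returns when the fingers have stopped.
- arm.wait(seconds).
- arm.ik(position, orientation): joint angles nearest the present ones, or None.
- arm.read_state(): the state.
- optics.camera(name): name is "scene" or "side" or "wrist"; returns a dict with "image" (400x640x3 uint8, red, green, blue), "fov_y" (degrees; the focal length in pixels is half the picture's height over the tangent of half this angle, whatever the lens; pixels are square), "cx", "cy" (the principal point, pixels), "origin" and "rotation" of the camera in the world. Camera axes: x right, y up, looking along -z (the intrinsics and any distortion apply to the point x, -y, -z); pixel columns grow to the right and rows downward; lengths in m; the calibration is good to about 2 mm. A picture is of the moment at which its call begins. There is no depth.
A pose or a line that the arm cannot do raises arm.MotionError and nothing moves.
- arm.finish_job(): hands the job in; it is judged then, once.
The state is a dict: "time": time; "joint_pos": joint angles; "qd": joint speeds; "effort": joint torques, N m; "tool_pos": TCP position; "tool_rot": TCP orientation; "contact_force": force on the tool from outside, world axes, zero at the start; "ft_torque": the same for the moment, N m; "width": finger opening in m; "gripper_force": force on a finger pad.
Only numpy, scipy, OpenCV 4.12 (cv2) and the standard library are available. Lean on these libraries where they do the work, as an engineer would, in place of code of your own. Each camera call takes 0.05 s, during which the arm holds its last target. There are 200 camera calls.

### The job

Push the tall white ceramic bud vase across the granite, gently and low on its foot so that it slides upright, until its round foot stands wholly between the two low oak rails on the front of the flip-top box. Only push it with the fingers: do not pinch, lift or tip it, and leave the other things where they are.

Things in the scene. Friction and masses are not known exactly. Their poses are not given: they have to be found in the camera images.
- vase: White ceramic bud vase, loose on the granite, 190 mm tall, 0.3 to 0.6 kg. Round foot 56 mm across, its side upright from 0 to 20 mm height; above that it tapers: 46 mm across at 45 mm height, 34 mm at 80 mm, 20 mm at 160 mm, lip 27 mm. Pushed much above 25 mm height it may tip. Origin: centre of its underside; z is its axis.
- box: Matte oak flip-top box, fixed, 120 mm deep (x), 230 mm wide (y), about 77 mm high with its closed lid, brass knob on top. Origin: centre of its underside; its front face looks to its own -x, roughly to the robot's left. Two low oak rails, 12 mm thick, 22 mm high, 78 mm apart inside, stand out 75 mm from that face, parallel to the box's x, their middle line at y = -40 mm.
- bay (a point): Point on the granite midway between the rails, 28 mm in front of the box's face: the vase's origin is here when its foot touches the face. Axes as the box: +x into the bay towards the box, y across. The rails' free ends are at x = -47 mm, their inner sides at y = -39 and +39 mm. The granite runs through as the floor; the bay is open at the end away from the box.
- dish: Bystander, to be left alone: round smoked-glass catchall dish, 110 mm across, 30 mm high.
- key_a: Bystander, to be left alone: flat steel house key, 58 mm long, 4 mm thick, lying in front of the oak box on the far side of the rails (origin: centre of its bow).
- key_b: Bystander, to be left alone: the second such steel house key, lying beside the first.
- clip: Bystander, to be left alone: red plastic umbrella handle clip, 50 x 26 mm plate with two open loops, 46 mm high, lying in front of the oak box on the near side of the rails.
- candlestick: Bystander, to be left alone: slim steel candlestick with a white candle stub, foot 72 mm across, 220 mm high.
- diffuser: Bystander, to be left alone: square amber glass scent diffuser, 60 x 60 mm, 95 mm to its neck, with thin reeds to 190 mm.

How it is judged:
By the outcome, as a careful person would: the job done as asked, in the order asked, and still so for the second after the job is handed in, with the robot touching nothing.
It also fails if it takes over 54 s, if anything falls off the work surface, if the arm or the gripper's body presses on something with over 40 N, if the wrist force passes 120 N, or if a joint passes its speed limit or range.

## Working session

There is one attempt and no reset: what is moved stays moved. The work goes in short steps, each a Python script; the robot and the scene stay as the last script left them, time stands still between calls to the robot, and variables do not carry over. Pictures are saved under pics/ and viewed, at most 10 in all, crops included, and the job is handed in when it is done.

```bash
ls; mkdir -p pics; python3 - <<'E'
from station import arm, optics
import cv2,numpy as np
for n in ("scene","side"):
    c=optics.camera(n); cv2.imwrite(f"pics/{n}0.png",c["image"][:,:,::-1])
    print({k:(np.round(v,4).tolist() if k!="image" else 0) for k,v in c.items()})
s=arm.read_state();print(s["time"],s["tool_rot"],s["tool_pos"])
E
```

```text
pics
{'image': 0, 'fov_y': 47.789, 'cx': 317.8122, 'cy': 200.4411, 'origin': [1.3738, -0.1656, 0.6584], 'rotation': [0.3181, 0.2873, 0.6196, 0.6575]}
{'image': 0, 'fov_y': 50.5895, 'cx': 315.2685, 'cy': 210.578, 'origin': [0.5474, 0.4919, 0.7509], 'rotation': [-0.0196, 0.3401, 0.938, -0.0643]}
0.1 [ 7.07124978e-01  7.07087956e-01 -5.94699394e-04 -7.30596901e-04] [5.74357189e-01 6.09392121e-05 2.04430947e-01]
```

View pics/scene0.png

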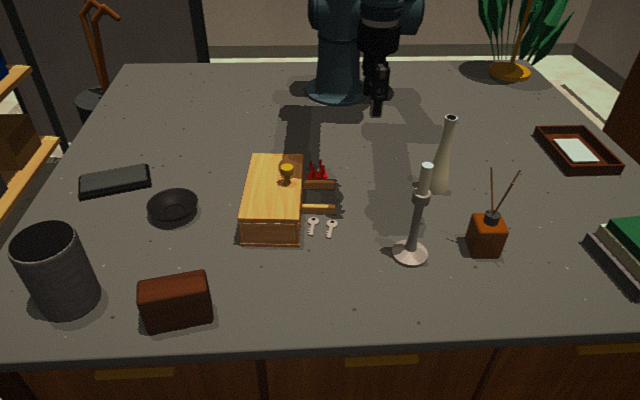

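View pics/side0.png

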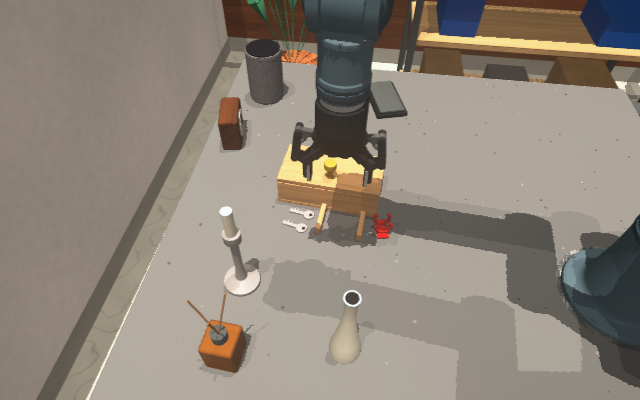

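Scene view: box about (270,200), rails (320,184) and (320,208), vase foot (438,190), lip (451,118). Side view: rails (321,217) and (361,223), clip (382,225), keys (297,220), vase foot (345,348), lip (352,298). I'll enlarge both for measurement.

```bash
cat > h.py <<'E'
import numpy as np, cv2
from scipy.spatial.transform import Rotation as R
def f(c): return 200/np.tan(np.radians(c["fov_y"])/2)
def ray(c,u,v,z):
    d=R.from_quat(c["rotation"]).apply([(u-c["cx"])/f(c),-(v-c["cy"])/f(c),-1]); o=np.array(c["origin"])
    return (o+d*(z-o[2])/d[2])[:2]
def proj(c,p):
    q=R.from_quat(c["rotation"]).inv().apply(np.atleast_2d(p)-np.array(c["origin"]))
    return np.c_[c["cx"]-f(c)*q[:,0]/q[:,2], c["cy"]+f(c)*q[:,1]/q[:,2]]
E
python3 - <<'E'
from station import arm, optics
from h import *
import pickle
cs={n:optics.camera(n) for n in("scene","side")}
pickle.dump(cs,open("c0.pkl","wb"))
def crop(n,x,y,w,h,s):
    im=cv2.resize(cs[n]["image"][y:y+h,x:x+w,::-1],None,fx=s,fy=s,interpolation=cv2.INTER_CUBIC)
    im=cv2.convertScaleAbs(im,alpha=1.4)
    for i in range(0,w,10): cv2.putText(im,str(x+i),(int((i+.5)*s)-8,8),0,.3,(0,255,0)); cv2.line(im,(int((i+.5)*s),10),(int((i+.5)*s),14),(0,255,0))
    for i in range(0,h,10): cv2.putText(im,str(y+i),(0,int((i+.5)*s)+4),0,.3,(0,255,0)); cv2.line(im,(20,int((i+.5)*s)),(25,int((i+.5)*s)),(0,255,0))
    return im
cv2.imwrite("pics/side_box.png",crop("side",270,140,130,100,6))
cv2.imwrite("pics/scene_box.png",crop("scene",235,145,110,100,6))
# lip and foot estimates
for n,uv,z in (("scene",(451,118.5),.19),("side",(352.3,298.3),.19),("scene",(438,184),0),("side",(344.5,348),0.01)): print(n,ray(cs[n],*uv,z))
for n,x0,y0,x1,y1 in(("scene",427,165,470,205),("side",325,320,370,370)):
    im=cs[n]["image"].astype(int); print(n)
    for y in range(y0,y1,3): print(y,im[y,x0:x1:2].sum(1)//3)
E
```

```text
scene [0.54018868 0.18266637]
side [0.52967707 0.18680372]
scene [0.52092089 0.19559022]
side [0.53009728 0.18973296]
scene
165 [195 194 202 158  68  75  87  94  95  98 107 101  99  98  99  98 101  98
  97  99  97 103]
168 [106 136 115  74  71  81  88  92  98 106 107 100 100 100 101 101  98 100
 102  96 102 100]
171 [ 72  77  81  72  76  88  88  97 102 109 109 102  94 102  94  99 101  97
 100  98  94  98]
174 [ 71  78  84  75  82  88  90 101 108 107 110 105  98  97 101  98  98 101
  97  99  99  98]
177 [ 75  85  78  78  87  94  95 103 104 107 110 100 100  98 101  93 102  97
  95 101  98  99]
180 [ 79  88  75  79  87  93  98  97 104 107 105  99 101 103 102  99 101  99
  99  96 100  97]
183 [ 83  84  73  75  79  91  93  98 102  98 103  98  96  99 103  99  98  98
  97 100  98  98]
186 [ 87  72  70  79  80  83  90  94  98  97  99  96  99 102  97  97  99  95
  98 100  99  97]
189 [ 86  77  67  70  80  83  88  90  96  95  98 100  99 100  99  99  97 102
 102 101  99 100]
192 [ 94 153  81  69  71  81  83  86  86  82  85  80  94 101  99  96  98 101
 102 101  99  97]
195 [136 134  92  97 102 1
[... 1341 characters left out ...]
67 168]
350 [169 169 141 157 166 174 178 185 186 187 187 186 184 180 174 163 152 131
 154 168 168 168 169]
353 [169 146 143 150 165 171 177 177 182 184 183 181 180 174 167 157 150 135
 168 168 169 169 168]
356 [163 148 146 146 155 167 172 176 177 177 177 176 173 167 161 153 132 158
 167 167 167 168 169]
359 [146 147 148 146 146 156 162 168 169 171 171 169 167 158 148 134 167 168
 168 168 168 168 167]
362 [169 147 146 147 147 146 146 155 157 158 157 151 149 140 167 168 168 168
 167 167 169 168 167]
365 [168 168 167 167 147 167 167 168 168 166 166 168 168 168 167 168 167 166
 168 169 168 168 168]
368 [167 169 169 168 168 169 168 169 168 168 167 167 169 167 168 168 168 167
 167 170 168 168 168]
```

View pics/side_box.png

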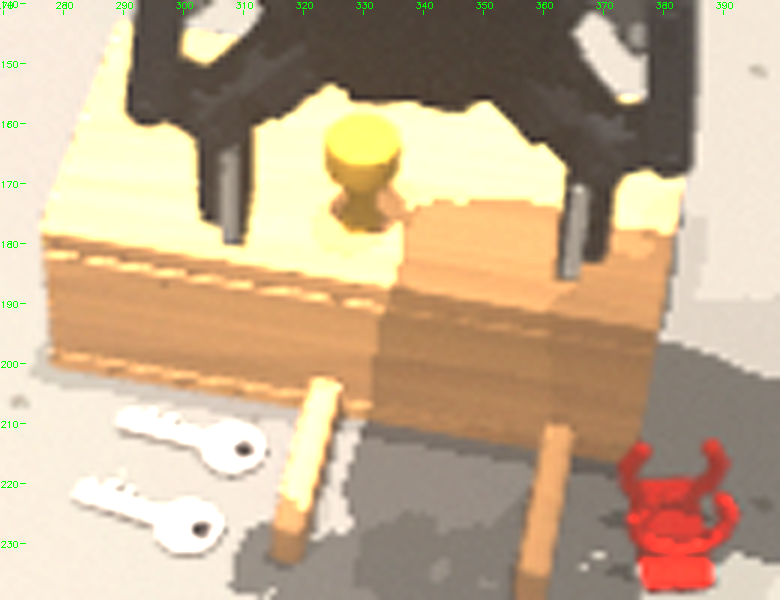

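View pics/scene_box.png

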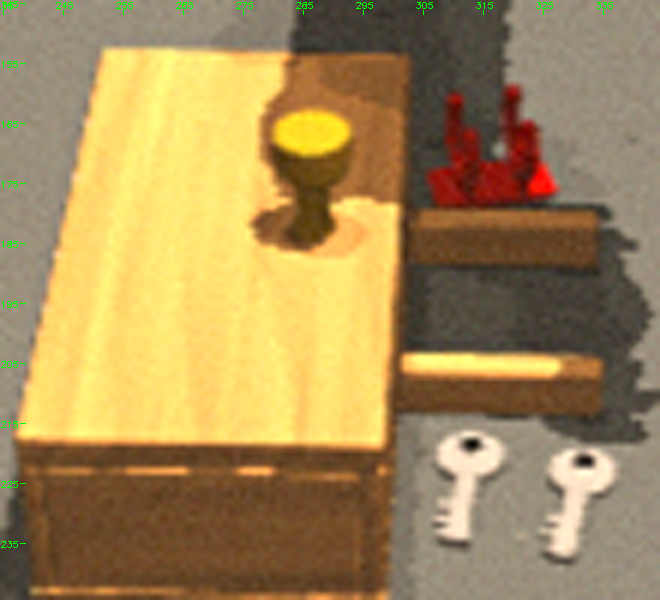

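Side crop shows the rail tops (left base 322–326,203, free end 315–320,228; right base 361–365,211, free end 355–360,235). Scene crop shows the rail free ends near (334,180–184) and (335,204–207). Casting these at z = 22 mm and fitting a rigid pose.

```bash
python3 - <<'E'
from h import *
import pickle
from scipy.optimize import least_squares
from station import arm
cs=pickle.load(open("c0.pkl","rb"))
B,F=-60,-135; o1,i1,i2,o2=-91,-79,-1,11   # box mm
S=[((B,o2),321.7,202.8),((B,i2),326.5,203.3),((F,o2),315,227.3),((F,i2),320,228.2),((B,i1),360.8,210.8),((B,o1),364.8,210.8),((F,i1),355.5,234.5),((F,o1),360.5,235)]
C=[((F,o1),334.2,179.8),((F,i1),334,184.5),((B,i1),302.2,184),((B,i2),301.5,203.3),((F,i2),334.8,204),((F,o2),334.8,207.5),((B,o2),301.2,207.3)]
def fit(L):
    a=np.array([l[1] for l in L]);m=np.array([l[0] for l in L])
    r=lambda p:(R.from_euler('z',p[2]).apply(np.c_[m[:,0],m[:,1],0*m[:,0]])[:,:2]+p[:2]*1-a).ravel()
    s=least_squares(r,[.6,-.2,-1.6]); return s.x,np.abs(s.fun).max()
T=lambda L,n:[(np.array(k)/1000,ray(cs[n],u,v,.022)) for k,u,v in L]
for L in(T(S,"side"),T(C,"scene"),T(S,"side")+T(C,"scene")):
    p,e=fit(L); c,s=np.cos(p[2]),np.sin(p[2]); bay=p[:2]+[c*-.088+s*.04,s*-.088-c*.04]
    print(p.round(4),e.round(4),"bay",bay.round(4))
t=np.linspace(0,6.28,200)
circ=lambda x,y:np.vstack([np.c_[x+.028*np.cos(t),y+.028*np.sin(t),0*t+z] for z in(0,.02)])
def res(p,n,meas):
    q=proj(cs[n],circ(*p)); return [q[:,0].min()-meas[0],q[:,0].max()-meas[1],q[:,1].max()-meas[2]]
print("vase side",least_squares(res,[.53,.187],args=("side",(328.5,360.5,364.0))))
im=cs["scene"]["image"].astype(int)
for y in range(170,200,3): print(y,im[y,418:460].sum(1)//3)
w=.19
im=cs["side"]["image"].astype(int)
for k in ((241,280),(222,355)): print(ray(cs["side"],*k,0))
E
```

```text
[ 0.5964 -0.1965 -1.6614] 0.0046 bay [ 0.5645 -0.1052]
[ 0.6051 -0.2003 -1.6386] 0.0048 bay [ 0.5711 -0.1098]
[ 0.5999 -0.1984 -1.6559] 0.0086 bay [ 0.5675 -0.1073]
vase side      message: `xtol` termination condition is satisfied.
     success: True
      status: 3
         fun: [ 9.255e-02 -9.064e-02  4.355e-03]
           x: [ 5.307e-01  1.869e-01]
        cost: 0.008399983871649386
         jac: [[-5.467e+02 -6.265e+01]
               [-5.619e+02 -3.714e+01]
               [-7.684e+01  5.582e+02]]
        grad: [-2.780e-07  4.716e-07]
  optimality: 4.715518444860581e-07
 active_mask: [ 0.000e+00  0.000e+00]
        nfev: 4
        njev: 3
170 [101 100  74  60  60  59  59  63  66  65  67  72  83  86  81  71  74  77
  79  85  88  87  94  94  98 103 106 102 108 108 107 102  98 101  96  97
  99 100 101 102 102  99]
173 [ 99  94  69  54  62  61  63  66  69  72  75  80  84  83  79  77  76  82
  80  89  93  93  97  98 101  99 106 104 111 113 107  96  97 101  97  97
  97  97 102  93  98  97]
176 [102  79  60  59  62  63  65  67  69  74  74  84  86  80  74  80  83  81
  86  92  90 100  96
[... 658 characters left out ...]
2  63  67  69  77  78  79
  80  86  88  86  93  92  92  95  96  91  96  95  99 100 103  99  99  96
 102  96  98 101 101 100]
191 [ 55  62  63  67  67  70  79  81  80  88 146 163 113  70  66  75  69  71
  73  81  84  85  84  86  87  92  89  90  82  82  80  78  82  90  93 102
 100  95  97 102 101  96]
194 [ 83  72  65  65  64  70  69  79  88 110 131 143 123 108  96  68  59  66
  72  78  79  82  87  83  84  79  81  79  86  84  79  81  81  89  99  96
 100  94 103 101 100  98]
197 [ 72 120 136 158 171 166 147 130 131 105  70  47  75  99 101  95  96 102
  99 102  99 100  98  97  97 102 102  99 100  98  98 100  93 100  98 100
 102  98  96 100  97 101]
[0.75080208 0.07336875]
[0.74674421 0.22857241]
```

```bash
cat >> h.py <<'E'
T=np.radians(30)
def quat(h):
    d=np.array([np.cos(h),np.sin(h)]); z=np.r_[np.sin(T)*d,-np.cos(T)]; y=np.array([-d[1],d[0],0]); 
    return R.from_matrix(np.c_[np.cross(y,z),y,z]).as_quat()
def at(c,h,dist,z): # TCP dist behind foot centre c along heading h
    return np.r_[np.array(c)-dist*np.array([np.cos(h),np.sin(h)]),z]
E
python3 - <<'E'
from station import arm,optics
from h import *
V=np.array([.5307,.1869]); bay=np.array([.5645,-.1052]); hb=-1.65
pre=bay-.085*np.array([np.cos(hb),np.sin(hb)]); h=np.arctan2(*(pre-V)[::-1]); print(pre,h)
for p,hh in((at(V,h,.09,.25),h),(at(V,h,.09,.008),h),(at(pre,h,.035,.012),h),(at(pre,hb,.06,.012),hb),(at(bay,hb,.035,.012),hb)):
    q=arm.ik(p,quat(hh)); print(p.round(3),None if q is None else np.round(q,2))
arm.move_gripper(.026)
arm.movel([.575,0,.30],vel=.2)
arm.movep(at(V,h,.10,.30),quat(h))
arm.movel(at(V,h,.10,.03),vel=.15)
print(arm.movel(at(V,h,.10,-.004),vel=.02,until_force=3))
s=arm.read_state();print(s["tool_pos"],s["contact_force"],s["width"],s["time"])
p=np.array(s["tool_pos"]);p[2]+=.005;arm.movel(p,vel=.05)
c=optics.camera("side");cv2.imwrite("pics/b1.png",cv2.resize(c["image"][130:400,170:490,::-1],None,fx=2.2,fy=2.2))
import pickle;pickle.dump(c,open("c1.pkl","wb"))
E
```

```text
[ 0.57122528 -0.02046647] -1.37780047980164
[0.513 0.275 0.25 ] [ 0.64  0.63  0.48  1.66 -0.47  2.08]
[0.513 0.275 0.008] [ 0.64  0.75  0.06  1.13 -0.47  2.08]
[0.565 0.014 0.012] [ 0.21  0.54 -0.33  0.71 -0.52  1.59]
[0.576 0.039 0.012] [ 0.24  0.68 -0.06  1.   -0.5   1.93]
[ 0.567 -0.07   0.012] [ 0.06  0.6  -0.22  0.83 -0.52  1.73]
False
[ 0.51160352  0.28511291 -0.00385264] [ 0.99114737 -0.62339504  0.67209261] 0.02580879505727109 6.425
```

View pics/b1.png

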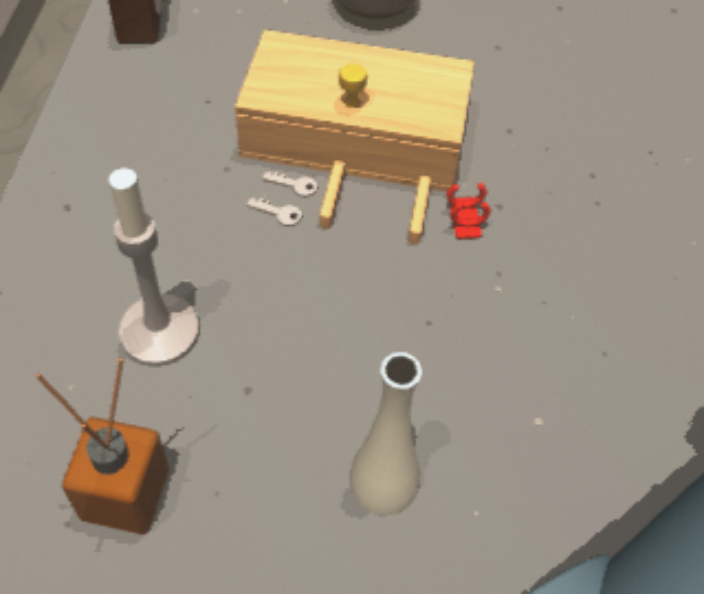

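View: side picture with the arm clear of the box. The front bottom corners are near full-image (277.7,200.9) and (377.2,213.6), and the vase foot is untouched near (345,350). There was no ground contact yet because the fingers are retracted by their swing, so I'll refine the box pose and go on down.

```bash
python3 - <<'E'
from station import arm,optics
from h import *
import pickle
c=pickle.load(open("c1.pkl","rb"))
a=ray(c,277.7,200.9,0);b=ray(c,377.2,213.6,0);d=a-b
yaw=np.arctan2(d[1],d[0])-np.pi/2
X=np.array([np.cos(yaw),np.sin(yaw)]);Y=np.array([-X[1],X[0]])
print("len",np.linalg.norm(d),"yaw",yaw,"bay",(a+b)/2-.04*Y-.028*X)
# rails: bright oak mask in front of the box
hsv=cv2.cvtColor(c["image"],cv2.COLOR_RGB2HSV); m=cv2.inRange(hsv,(8,90,120),(30,255,255))
m[:206]=0;m[245:]=0
n,l,s,ce=cv2.connectedComponentsWithStats(m)
bay=(a+b)/2-.04*Y-.028*X
for i in range(1,n):
    if s[i,4]>30:
        v,u=np.nonzero(l==i)
        print(s[i], [ (r-bay)@np.c_[X,Y] for r in [ray(c,u[v==k].mean(),k,.022) for k in (215,220,225,230)]])
s=arm.read_state();p=np.array(s["tool_pos"]);p[2]=-.022
print(arm.movel(p,vel=.02,until_force=4)); s=arm.read_state();print(s["tool_pos"],s["contact_force"],s["time"])
p=np.array(s["tool_pos"]);p[2]+=.004;arm.movel(p,vel=.05)
E
```

```text
len 0.23387245657683844 yaw -1.5969973287522379 bay [ 0.56147599 -0.11445947]
[310 206  68  35 660] [array([-0.00318614, -0.02472109]), array([-0.02304432,  0.00771084]), array([-0.0364839,  0.0035165]), array([-0.04893242, -0.00500016])]
True
[ 0.51175858  0.28513636 -0.01876847] [-0.2949778   1.17026966  3.20728517] 7.65
```

```bash
python3 - <<'E'
from station import arm,optics
from h import *
import pickle
c=pickle.load(open("c1.pkl","rb"));S=optics.camera("scene");pickle.dump(S,open("c2.pkl","wb"))
A=cv2.resize(c["image"][185:250,270:390,::-1],None,fx=6.5,fy=6.5,interpolation=cv2.INTER_CUBIC)[:, :780]
x0,y0=400,60
B=cv2.convertScaleAbs(cv2.resize(S["image"][100:210,405:500,::-1],None,fx=1.6,fy=1.6,interpolation=cv2.INTER_CUBIC),alpha=1.8)
Cc=cv2.convertScaleAbs(cv2.resize(S["image"][160:225,290:350,::-1],None,fx=2.7,fy=2.7,interpolation=cv2.INTER_CUBIC),alpha=1.8)
im=np.zeros((600,780,3),np.uint8);im[:A.shape[0],:A.shape[1]]=A
im[423:423+B.shape[0],:B.shape[1]]=B[:177]; im[423:423+Cc.shape[0],300:300+Cc.shape[1]]=Cc[:177]
cv2.imwrite("pics/b2.png",im)
s=arm.read_state();print(s["tool_pos"],s["contact_force"])
E
```

```text
[ 0.51178435  0.28513504 -0.01483546] [-0.48918677 -0.16597846 -0.83501091]
```

View pics/b2.png

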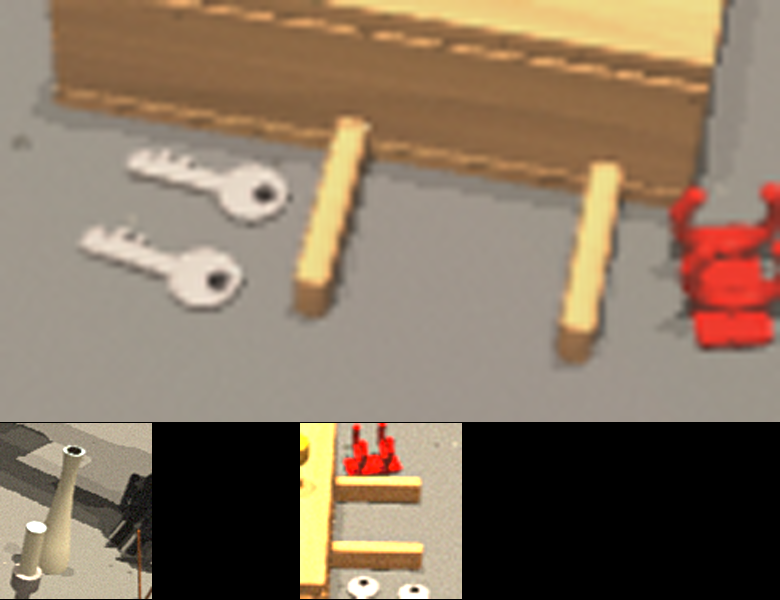

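The enlarged rails now show clearly, with no shadow. I'll refit the box pose from these corners (z = 22 mm tops, z = 0 box foot).

```bash
python3 - <<'E'
from h import *
import pickle
from scipy.optimize import least_squares
c=pickle.load(open("c1.pkl","rb"))
B,F=-60,-135; o1,i1,i2,o2=-91,-79,-1,11
L=[(B,o2,22,338,118),(B,i2,22,368,123),(F,o2,22,297,282),(F,i2,22,328,285),(B,i1,22,592,163),(B,o1,22,620,165),(F,i1,22,560,325),(F,o1,22,592,330),(-60,115,0,57,95),(-60,-115,0,691,195)]
m=np.array([l[:2] for l in L])/1000
a=np.array([ray(c,270+l[3]/6.5-.5,185+l[4]/6.5-.5,l[2]/1000) for l in L])
r=lambda p:(m@np.array([[np.cos(p[2]),np.sin(p[2])],[-np.sin(p[2]),np.cos(p[2])]])+p[:2]-a).ravel()
for k in (slice(0,8),slice(0,10)):
    s=least_squares(lambda p:r(p).reshape(-1,2)[k].ravel(),[.6,-.2,-1.6]);p=s.x
    X=np.array([np.cos(p[2]),np.sin(p[2])]);Y=np.array([-X[1],X[0]])
    print(p,"bay",p[:2]-.088*X-.04*Y); print((s.fun.reshape(-1,2)*1000).round(1).tolist())
E
```

```text
[ 0.59829655 -0.19633155 -1.64362679] bay [ 0.564806  -0.1056542]
[[0.8, -0.7], [-0.5, -0.7], [1.7, 0.4], [0.1, 1.4], [0.6, -2.3], [-1.7, -1.0], [0.2, 1.3], [-1.2, 1.6]]
[ 0.59770012 -0.19812198 -1.64893337] bay [ 0.56469124 -0.10726818]
[[0.5, -2.6], [-0.8, -2.5], [1.8, -1.5], [0.2, -0.4], [0.4, -3.7], [-1.9, -2.3], [0.4, -0.1], [-1.0, 0.2], [-0.3, 5.0], [0.8, 8.0]]
```

```bash
cat >> h.py <<'E'
bay=np.array([.5647,-.106]); hb=-1.646
E
python3 - <<'E'
from station import arm,optics
from h import *
V=np.array([.5307,.1869])
pre=bay-.085*np.array([np.cos(hb),np.sin(hb)]); h=np.arctan2(*(pre-V)[::-1])
z=-.0148
arm.movel(at(V,h,.055,z),quat(h),vel=.08)
arm.movel(at(V,h,.0,z),vel=.03)
c=optics.camera("side");cv2.imwrite("pics/b3.png",cv2.resize(c["image"][190:400,270:470,::-1],None,fx=2.8,fy=2.8))
s=arm.read_state();print(s["tool_pos"],s["contact_force"],s["time"])
E
```

```text
[ 0.53075197  0.18696281 -0.01480811] [1.02353002 3.37099974 0.04059455] 10.7
```

View pics/b3.png

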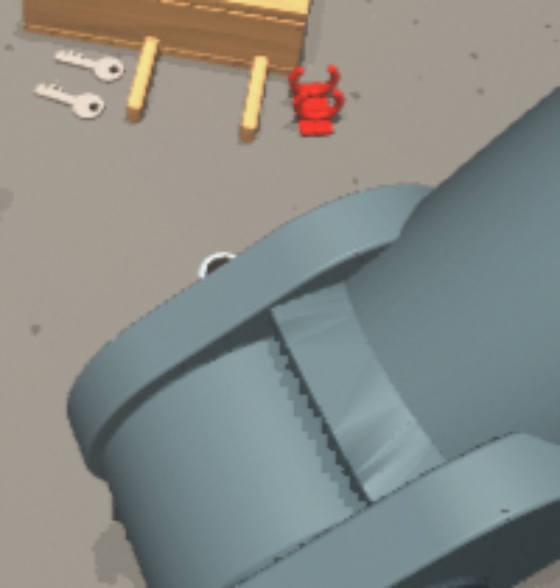

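The arm blocks the side view, but the vase lip's top-left rim shows: left edge u≈341, top v≈280, so the centre is about (349.7,287.7). The vase is upright and moving.

```bash
python3 - <<'E'
from station import arm,optics
from h import *
c=optics.camera("side");print("lip",ray(c,349.7,287.7,.19),ray(c,352.3,298.2,.19))
S=optics.camera("scene")
cv2.imwrite("pics/b4.png",cv2.convertScaleAbs(cv2.resize(S["image"][90:220,370:500,::-1],None,fx=4.5,fy=4.5,interpolation=cv2.INTER_CUBIC),alpha=1.6))
E
```

```text
lip [0.53492234 0.16971956] [0.52968987 0.18664041]
```

View pics/b4.png

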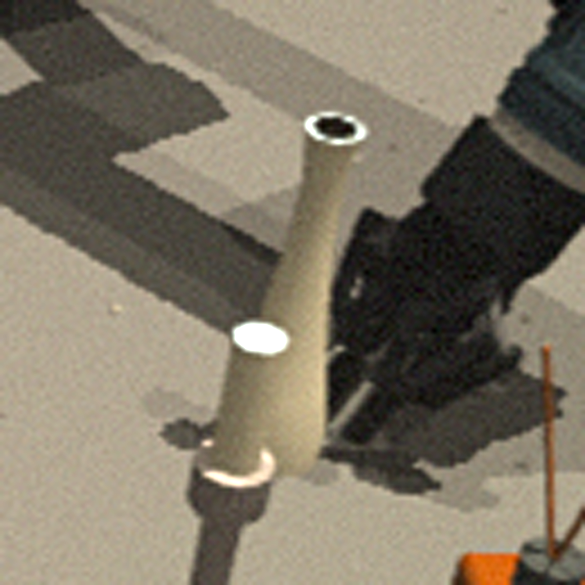

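The fingers push low on the foot, and the vase is upright with a clear gap to the gripper body. Its centre is about 18 mm ahead of the TCP. I'll continue to the mouth of the bay, back off and check.

```bash
python3 - <<'E'
from station import arm,optics
from h import *
import pickle
V=np.array([.5307,.1869])
pre=bay-.085*np.array([np.cos(hb),np.sin(hb)]); h=np.arctan2(*(pre-V)[::-1])
z=-.0148
arm.movel(at(pre,h,.018,z),vel=.04)
print(arm.read_state()["contact_force"])
arm.movel(at(pre,h,.045,z),vel=.06)
arm.movel(at(pre,hb,.045,z),quat(hb),vel=.05)
S=optics.camera("scene");c=optics.camera("side");pickle.dump((S,c),open("c3.pkl","wb"))
a=cv2.resize(c["image"][180:340,270:430,::-1],None,fx=2.4,fy=2.4);b=cv2.convertScaleAbs(cv2.resize(S["image"][90:250,240:400,::-1],None,fx=2.4,fy=2.4),alpha=1.6)
cv2.imwrite("pics/b5.png",np.hstack([a,b]))
print(arm.read_state()["time"], pre, [proj(k,[np.r_[pre,.19],np.r_[pre,0]]) for k in (S,c)])
E
```

```text
[-0.85633983  2.68597234 -0.01723976]
16.9167 [ 0.57108629 -0.02124025] [array([[358.00437264, 127.75607238],
       [352.0354058 , 199.66341431]]), array([[338.32975604, 191.91081029],
       [333.99002855, 251.85463003]])]
```

View pics/b5.png

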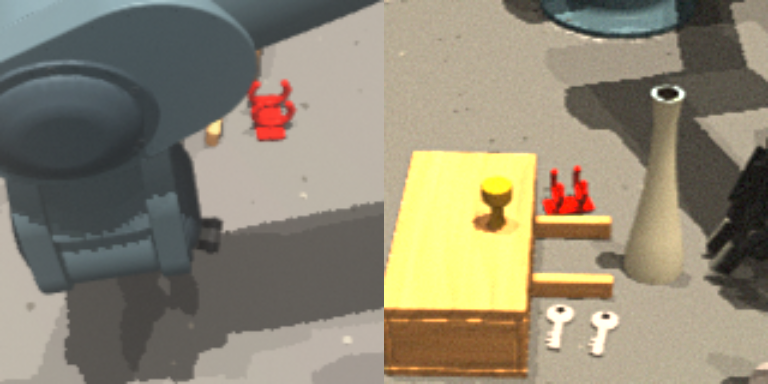

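Scene view: the vase stands upright in front of the bay, lip (357.9,129.2) against a predicted (358.0,127.8), in line with the gap between the rails. Now the final push along the bay axis.

```bash
python3 - <<'E'
from station import arm,optics
from h import *
import pickle
z=-.0148
hit=arm.movel(at(bay,hb,.018+.008,z),vel=.03,until_force=9)
s=arm.read_state();print(hit,s["tool_pos"],s["contact_force"])
arm.movel(at(bay,hb,.11,z),vel=.08)
arm.movel(at(bay,hb,.11,.28),vel=.2)
arm.movep(at([.5,.15],hb,.11,.30),quat(hb))
S=optics.camera("scene");c=optics.camera("side");pickle.dump((S,c),open("c4.pkl","wb"))
a=cv2.resize(c["image"][160:270,270:400,::-1],None,fx=3,fy=3);b=cv2.convertScaleAbs(cv2.resize(S["image"][120:230,240:370,::-1],None,fx=3,fy=3),alpha=1.6)
cv2.imwrite("pics/b6.png",np.hstack([a,b]))
print(arm.read_state()["time"])
E
```

```text
False [ 0.56664558 -0.08003762 -0.01480995] [ 0.50703551  3.05420134 -0.39368139]
24.4917
```

View pics/b6.png

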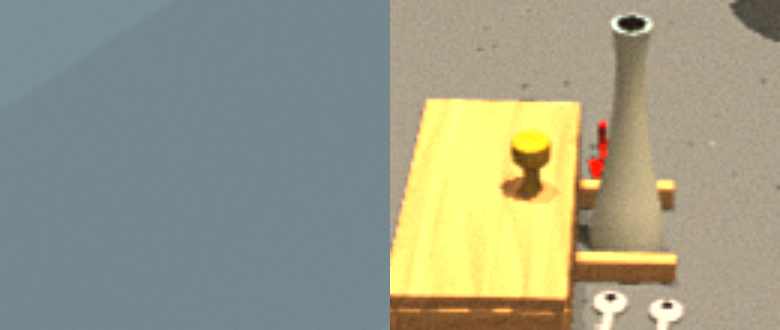

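The vase stands upright between the rails, with about 7–10 mm free at each end of its foot in the scene view. I'll do a numeric check from the side camera with the arm out of the way.

```bash
python3 - <<'E'
from station import arm,optics
from h import *
arm.set_joints([.75,.2,.2,1.2,0,1.46])
c=optics.camera("side");S=optics.camera("scene")
M=np.array([[np.cos(hb),np.sin(hb)],[-np.sin(hb),np.cos(hb)]])
sl=ray(S,319.8,127.8,.19);print("scene lip rel bay(scene)",M@(sl-[.5711,-.1098]))
p=proj(c,[np.r_[bay-.008*M[0],zz] for zz in(0,.19)]);print("pred",p)
print("arm in view?",proj(c,[arm.read_state()["tool_pos"]]))
hsv=cv2.cvtColor(c["image"],cv2.COLOR_RGB2HSV)
# low-saturation pale vase vs oak: print mask of region
u,v=p[0].astype(int)
for y in range(int(p[1][1])-8,v+16,4): print(y,hsv[y,u-24:u+26:2,1], hsv[y,u-24:u+26:2,2])
print(arm.read_state()["time"])
E
```

```text
scene lip rel bay(scene) [-0.01002541 -0.00364752]
pred [[340.15116748 224.10748934]
 [345.34486065 162.73702013]]
arm in view? [[477.81479672 591.9010069 ]]
154 [116 112 108 105 102 102 101 104 107 112 111 111 112 114 114 117 117 117
 113 109 106 106  92 100  79] [237 237 238 237 237 238 237 237 237 237 238 237 237 237 237 238 237 237
 237 237 236 235 233 221 184]
158 [107 107 107 108 107 108 112 125 113 109 110 112 110 108  74  74 103 104
 103 103 104 109 113 114 114] [237 237 237 237 237 237 237 238 238 238 238 237 237 237 237 237 237 237
 237 237 238 237 237 237 237]
162 [112 111 112 113 147 169 170 167 169 171 139  80   8  81  87  84  90  32
  10 107 107 110 109 103  97] [237 237 237 237 220 238 238 238 237 237 237 237 190  72  73  73  71 105
 238 237 238 237 237 237 236]
166 [108 109 108 107 146 169 166 165 165 173 126 107  10  39  90  85  54   7
  86 108 110 109 107 103 104] [237 237 237 238 145 167 233 237 236 198 156 229 187 178  71  72  94 235
 181 238 237 237 237 237 237]
170 [114 113 115 118 121 149 160 161 153 144 127 123  59  58  59  61  59  75
 107 107 110 109 109 111 
[... 2985 characters left out ...]
 174 174 174 172 169 163 156 144
 109 148 150 237 237 224 146]
230 [131 127 101  29  31  31  31  35  55  56  56  56  56  54  56  53  53  53
  31  32  69 105 108 101  29] [146 144 104 147 155 139 138 140 153 159 164 165 164 160 159 148 139 126
 147 159 184 236 238 161 148]
234 [ 32  36  29  27  31  30  30  30  30  29  33  46  51  49  43  29  29  30
  29  30 117 108 112  43  28] [137 142 156 158 158 153 138 137 137 141 154 145 146 145 142 157 159 159
 157 153 199 237 236 106 156]
238 [ 29  30  31  30  29  31  28  29  29  29  30  29  29  30  29  29  31  30
  30  32 127 127  99  31  29] [157 159 158 159 158 158 157 158 158 158 159 158 158 159 158 158 157 159
 159 152 139 141 126 147 156]
25.5167
```

```bash
python3 -c "
from station import arm
print(arm.finish_job())"
```

```text
the job is handed in; nothing more can be done
None
```

The vase was pushed low on its foot with the fingers and now stands upright between the two rails, about 8 mm short of the box face. The whole foot is inside the rail ends, nothing else appeared to have moved in the pictures, and I handed the job in at about 25.5 s.

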